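Put the staining dishes back on their own drip trays

TASK

The three staining dishes stand on one another's drip trays: move each onto the tray of its own shape (round on round, square on square, oblong on oblong), centred, with the square and oblong dishes turned in line with their trays, using the empty rubber mat as the free spot on the way. The dishes are glass and drip: keep them upright, set them down gently without dropping them, and never stand one on the bare bench. Leave the bottle, the beaker and the slide box where they are.

Things in the scene. Friction and masses are not known exactly. Their poses are not given: they have to be found in the camera images.
- dish_round: Closed staining dish, clear glass with a fixed black lid flush with its sides, white slides inside; rigid, about 0.2 to 0.4 kg. Round, 60 in diameter, 70 high to the top of the lid, plus a knob 18 across and 10 high in the middle of the lid. Origin: centre of the underside, z up. At the start it stands on the oblong tray. (Sizes in mm.)
- dish_square: Closed staining dish, clear glass with a fixed black lid flush with its sides, white slides inside; rigid, about 0.2 to 0.4 kg. Square, 58 by 58, 70 high to the top of the lid, plus a knob 18 across and 10 high in the middle of the lid. Origin: centre of the underside, z up, x and y square to its sides. At the start it stands on the round tray. (Sizes in mm.)
- dish_oblong: Closed staining dish, clear glass with a fixed black lid flush with its sides, white slides inside; rigid, about 0.2 to 0.4 kg. Oblong, 88 (x) by 44 (y), 70 high to the top of the lid, plus a knob 18 across and 10 high in the middle of the lid. Origin: centre of the underside, z up, x along its length. At the start it stands on the square tray. (Sizes in mm.)
- tray_round: Fixed round steel drip tray, 116 in outer diameter; its floor is 8 above the bench and a 4 thick rim stands 6 above the floor. Origin: its centre at bench level (the floor lies 8 above it), z up. Belongs to the round dish. (Sizes in mm.)
- tray_square: Fixed square steel drip tray, 112 by 112 outside; its floor is 8 above the bench and a 4 thick rim stands 6 above the floor. Origin: its centre at bench level (the floor lies 8 above it), z up, x and y square to its sides. Belongs to the square dish. (Sizes in mm.)
- tray_oblong: Fixed oblong steel drip tray, 130 (x) by 92 (y) outside; its floor is 8 above the bench and a 4 thick rim stands 6 above the floor. Origin: its centre at bench level (the floor lies 8 above it), z up, x along its length. Belongs to the oblong dish. (Sizes in mm.)
- spare_mat: Fixed flat dark rubber mat without a rim, 110 by 110, 8 thick: the free spot. Origin: its centre at bench level (its top lies 8 above it), z up. (Sizes in mm.)
- amber_bottle: Bystander: amber bottle with a black cap, 60 in diameter, 150 high. Origin: centre of the underside. (Sizes in mm.)
- beaker: Bystander: open white ceramic beaker, 70 across the rim, 80 high. Origin: centre of the underside. (Sizes in mm.)
- slide_box: Bystander: flat closed brown slide box, 70 (x) by 120 (y), 32 high. Origin: centre of the underside. (Sizes in mm.)
There are look-alikes about, which are no part of the job. Leave any blue, red or turquoise look-alike of the dish_round alone.

How it is judged:
By the outcome, as a careful person would: the job done as asked, in the order asked, and still so for the second after the job is handed in, with the robot touching nothing.
It also fails if it takes over 120 s, if anything falls off the work surface, if the arm or the gripper's body presses on something with over 40 N, if the wrist force passes 120 N, or if a joint passes its speed limit or range.

ROBOT

A 6-joint arm with a two-finger parallel gripper is mounted at the origin on the work surface. World frame = base frame: x ahead of the robot, y to its left, z up, the work surface at z = 0. Lengths are in mm, angles in rad, forces in N, time in s.
With the tool pointing down it reaches from about 275 to 1000 mm from the base axis. Payload 8.4 kg.
Tool frame: the origin (TCP) lies between the finger pads; the fingertips stand 22 mm ahead of it and the grasp point (between the pads) lies 3 mm ahead of it; z points along the fingers, y is the line along which they close (so a half turn about z gives the same grasp; the last joint's range is limited). The gripper opens to 85 mm and grips with 20 to 120 N. Pads are 22 mm wide; open, the fingers measure 114 mm over their backs; the gripper's body (76 mm by 85 mm) begins 54 mm behind the grasp point. The pads swing forward as they close: fully open they stand 13 mm farther back than shut.
Start: joints at [-1.19, 0.353, 1.633, -0, 1.155, -0.002], TCP at [233.448, -579.767, 253.281] pointing down, gripper open.
Joint ranges: [-2.63, 2.63], [-0.92, 2.1], [0.06, 2.66], [-1.3, 4.44], [0, 2.69], [-3.02, 3.02]. Speed limits (rad/s): [2.22, 2.22, 2.79, 3.14, 3.14, 3.14].

INTERFACE

Orientations are given as [roll, pitch, yaw] about the fixed x, y, z axes, in that order (R = Rz(yaw) Ry(pitch) Rx(roll)).
In Python, from rig import r, grab_frame gives the robot as it stands.
- The arm moves only by the shell command python3 -m inch 'ROWS' [FORCE]. ROWS is JSON, a list of rows, each a list of 7 numbers: the turn, a rotation vector about the tool's x, y, z as a fraction of full scale, then the shift along the tool's x, y, z as a fraction of full scale, then the closure, from 0 (fully open) to 1 (shut). In form: [[rx, ry, rz, dx, dy, dz, fingers], ...]. A call has 1 to 8 rows; each row shifts and turns the commanded pose from where the row before left it, along the tool's axes as they then stand; what a row does not reach is not made up. Full scale, the value 1, is 2.5 cm for a shift and pi rad for a turn. A row lasts 1/12 s, in which the tool goes at most 41.7 mm and 7.16 degrees, less where a joint would pass 70% of its speed; a pose out of reach is approached as far as the arm can. A call with a number of a shift or a turn outside -1 to 1 is refused whole. A call with a gripper value outside its range is refused whole. The fingers move at their own pace and stop on an object; FORCE is the grip in N (left out, the last holds). Time passes only in rows, so rows that do not move let the fingers close. It gives the time, the measured TCP pose, the force, the opening and the grip force at its end, in the units of the state.
- r.sense(): the state, without advancing time (a new reading comes with each control period).
- grab_frame(name): name is "side" or "top" or "wrist"; returns a dict with "pixels" (384x512x3 uint8, red, green, blue), "z_map" (384x512 float32, mm along the optical axis (not along the pixel's ray), 0 where there is no reading), "vertical_fov" (degrees; the focal length in pixels is half the picture's height over the tangent of half this angle, whatever the lens; pixels are square), "cx", "cy" (the principal point, pixels), "dist" ([k1, k2, p1, p2, k3] as OpenCV has them; the pictures are not rectified), "cam_to_world" (4x4, takes a point from camera to world coordinates). Camera axes: x right, y down, z forward; pixel columns grow to the right and rows downward; lengths in mm; the calibration is good to about 2 mm. A picture is of the moment at which its call begins.
- r.sign_off(): hands the job in; it is judged then, once.
The state is a dict: "clock": time; "qpos": joint angles; "qvel": joint speeds; "joint_efforts": joint torques, N m; "eef_pos": TCP position; "tcp_rot": TCP orientation; "contact_force": force on the tool from outside, world axes, zero at the start; "wrist_torque": the same for the moment, N m; "opening": opening from 0.0 (shut) to 1.0 (fully open); "grasp_force": force on a finger pad.
Only numpy, scipy, OpenCV 4.12 (cv2) and the standard library are available. Lean on these libraries where they do the work, as an engineer would, in place of code of your own. Each camera call takes 0.05 s, during which the arm holds its last target. There are 200 camera calls.

## Working session

There is one attempt and no reset: what is moved stays moved. The work goes in short steps, Python scripts to look and compute and a shell command to move; the robot and the scene stay as the last step left them, time stands still between calls to the robot, and variables do not carry over. Pictures are saved under pics/ and viewed, at most 14 in all, crops included, and the job is handed in when it is done.

```bash
ls; mkdir -p pics
python3 - <<'E'
from rig import r, grab_frame
import cv2, numpy as np, pickle
s=r.sense(); print(s)
for n in ("top","side"):
    f=grab_frame(n); pickle.dump(f,open(f'pics/{n}0.pkl','wb'))
    cv2.imwrite(f'pics/{n}0.png',f['pixels'][:,:,::-1])
    print(n,f['vertical_fov'],f['cx'],f['cy'],f['dist'],np.round(f['cam_to_world'],3).tolist())
E
```

```text
pics
{'clock': 0.0, 'qpos': array([-1.19042005e+00,  3.53638630e-01,  1.63413369e+00, -2.37060850e-05,
        1.15523366e+00, -2.39098793e-03]), 'qvel': array([-0.00071381,  0.00107587,  0.00034658, -0.00108139,  0.00237543,
        0.00236951]), 'joint_efforts': array([ 4.73514185e-03, -6.05242753e+01, -3.42069554e+01,  3.51861845e-04,
        9.23455838e-03,  1.18655763e-05]), 'eef_pos': array([ 233.26012624, -579.3489449 ,  252.56781225]), 'tcp_rot': array([-3.14017928e+00,  1.82955968e-05,  3.82776867e-01]), 'contact_force': array([-1.08907474,  0.14727365,  0.34974804]), 'wrist_torque': array([ 0.00545642, -0.00759722,  0.03430532]), 'grasp_force': 0.0, 'opening': 1.0043599459662433}
top 50.66523059555682 253.49446250013554 187.96858259242518 [0.04649721 0.         0.         0.         0.        ] [[-0.014, -0.985, 0.174, 385.909], [-1.0, 0.013, -0.003, 1.146], [0.0, -0.175, -0.985, 1070.711], [0.0, 0.0, 0.0, 1.0]]
side 45.82900046763221 253.02741924706248 188.45198715539735 [-0.06444096  0.          0.          0.          0.        ] [[0.997, -0.037, 0.061, 529.888], [-0.069, -0.717, 0.693, -733.145], [0.018, -0.696, -0.718, 807.235], [0.0, 0.0, 0.0, 1.0]]
```

View pics/top0.png

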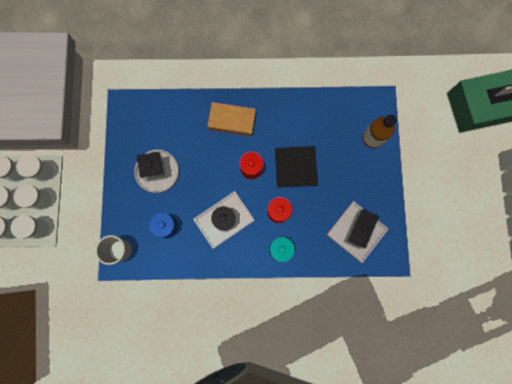

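View pics/side0.png

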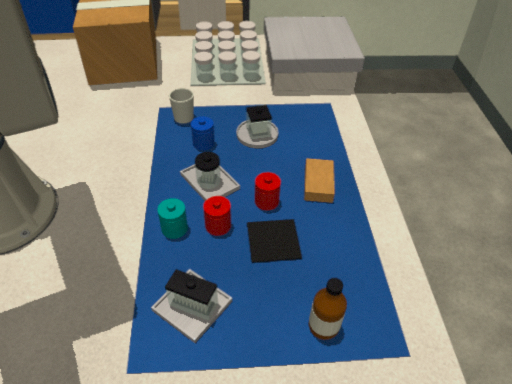

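The top view is oriented with up = +x and left = +y. The square dish is at about (152,165) on the round tray, the round dish at (224,218) on the oblong tray, and the oblong dish at (364,229) on the square tray. The mat is at (296,166). The look-alikes are red at (251,165) and (280,209), blue at (162,225), and teal at (282,249).

```bash
cat > h.py <<'E'
import numpy as np, cv2
def rays(f,uv):
    h=f['pixels'].shape[0]; fl=h/2/np.tan(np.radians(f['vertical_fov']/2))
    K=np.array([[fl,0,f['cx']],[0,fl,f['cy']],[0,0,1.]])
    n=cv2.undistortPoints(np.asarray(uv,float).reshape(-1,1,2),K,np.array(f['dist'],float))[:,0]
    return np.c_[n,np.ones(len(n))]
def cloud(f):
    h,w=f['z_map'].shape
    v,u=np.mgrid[:h,:w]; d=rays(f,np.c_[u.ravel(),v.ravel()])*f['z_map'].reshape(-1,1)
    T=np.array(f['cam_to_world']); P=(d@T[:3,:3].T+T[:3,3]).reshape(h,w,3)
    P[f['z_map']==0]=np.nan
    return P
def onplane(f,uv,z):
    T=np.array(f['cam_to_world']); d=rays(f,uv)@T[:3,:3].T; o=T[:3,3]
    return o+d*((z-o[2])/d[:,2])[:,None]
def rect(xy):
    (c,(w,h),a)=cv2.minAreaRect(np.float32(xy))
    if w<h: w,h,a=h,w,a+90
    return np.round(c,1),round(w,1),round(h,1),round((a+90)%180-90,1)  # angle of long side, deg
E
python3 - <<'E'
import pickle; from h import *
for n in ("top","side"):
    f=pickle.load(open(f'pics/{n}0.pkl','rb')); P=cloud(f); z=P[:,:,2]
    hsv=cv2.cvtColor(f['pixels'],cv2.COLOR_RGB2HSV); H,S,V=[hsv[:,:,i].astype(int) for i in range(3)]
    print(n,'bench z',np.nanmedian(z[(S>150)&(H>100)&(H<120)]))
    inw=(P[:,:,0]>250)&(P[:,:,0]<800)&(abs(P[:,:,1])<420)
    masks={'lid':(V<70)&(z>68)&(z<83)&inw,'tray':(S<70)&(V>100)&(z>7)&(z<19)&inw,'mat':(V<60)&(z>3)&(z<13)&inw,
     'colour':(S>120)&(z>66)&(z<84)&inw,'box':(S>100)&(z>26)&(z<36)&inw,'cup/bottle':(z>70)&(z<156)&inw&~((V<70)&(z<83))}
    for k,m in masks.items():
        nn,L,st,c=cv2.connectedComponentsWithStats(cv2.dilate(m.astype('uint8'),np.ones((3,3))))
        for i in range(1,nn):
            s=(L==i)&m
            if s.sum()>60: print(k,np.round(c[i]),s.sum(),*rect(P[s][:,:2]),'z',np.round(np.median(z[s]),1),'rgb',np.median(f['pixels'][s],axis=0))
E
```

```text
top bench z 1.083379365791643
lid [150. 164.] 471 [626.8 258.5] 58.2 55.6 -81.0 z 78.3 rgb [41. 39. 40.]
lid [223. 218.] 375 [488.1  73.4] 56.4 54.1 87.7 z 78.3 rgb [50. 48. 48.]
lid [363. 228.] 609 [ 458.5 -267.3] 87.3 42.6 -26.9 z 77.3 rgb [38. 37. 37.]
tray [159. 174.] 566 [624.3 256.3] 112.5 112.0 87.5 z 10.1 rgb [165. 158. 151.]
tray [223. 220.] 948 [491.6  77.6] 130.9 94.0 -56.3 z 9.7 rgb [183. 177. 170.]
tray [355. 233.] 787 [ 455.6 -269.3] 115.8 113.3 -40.3 z 9.7 rgb [164. 156. 150.]
mat [296. 166.] 1522 [ 632.2 -116.4] 107.0 106.8 -88.3 z 8.1 rgb [35. 33. 31.]
colour [251. 163.] 412 [628.2   3.9] 57.7 55.9 -0.9 z 70.2 rgb [184.  28.  19.]
colour [279. 208.] 437 [510.8 -65.5] 57.2 56.1 -45.2 z 70.3 rgb [189.  34.  26.]
colour [161. 225.] 449 [474.1 226.1] 58.9 57.0 1.6 z 70.4 rgb [ 47.  93. 169.]
colour [282. 250.] 465 [410.3 -68.8] 58.5 55.5 89.3 z 69.9 rgb [ 10. 154. 142.]
box [232. 118.] 1044 [762.6  55.1] 118.5 69.4 81.0 z 32.1 rgb [169. 123.  67.]
cup/bottle [383. 128.] 534 [ 704.3 -323.2] 59.3 49.5 50.2 z 106.5 rgb [81. 50. 18.]
cup/bottle [251. 162.] 232 [629.    3.6] 
[... 1712 characters left out ...]
.3 25.6 4.5 z 31.4 rgb [ 0. 76. 70.]
box [218. 224.] 74 [509.9 -87.1] 55.9 21.5 -2.7 z 31.1 rgb [99.  9.  8.]
cup/bottle [181.  96.] 199 [416.4 343.8] 71.8 68.6 -59.8 z 77.5 rgb [136. 133. 115.]
cup/bottle [202. 123.] 155 [476.7 225.4] 58.6 57.5 73.5 z 71.4 rgb [ 14.  74. 164.]
cup/bottle [268. 181.] 176 [630.4   1.3] 59.4 53.3 85.7 z 71.1 rgb [193.   1.   0.]
cup/bottle [217. 205.] 188 [510.8 -69.1] 56.9 55.8 -33.3 z 71.2 rgb [194.   4.   0.]
cup/bottle [171. 208.] 207 [411.8 -72.7] 58.0 56.7 -71.2 z 71.3 rgb [  0. 150. 136.]
cup/bottle [196. 282.] 78 [ 477.3 -265.8] 54.4 22.8 12.8 z 86.4 rgb [31. 31. 30.]
cup/bottle [330. 302.] 1119 [ 706.1 -333.6] 60.1 50.4 -28.3 z 105.7 rgb [85. 50. 10.]
```

```bash
python3 -m inch '[[0,0,-0.0378,0,0,0,0],[0,0,-0.0378,0,0,0,0],[0,0,-0.0378,0,0,0,0],[0,0,-0.0378,0,0,0,0],[0,0,-0.0378,0,0,0,0],[0,0,-0.0378,0,0,0,0],[0,0,-0.0378,0,0,0,0],[0,0,-0.0378,0,0,0,0]]' && python3 -m inch '[[0,0,-0.0378,0,0,0,0],[0,0,-0.0378,0,0,0,0],[0,0,0,0.9,0.36,0,0],[0,0,0,0.9,0.36,0,0],[0,0,0,0.9,0.36,0,0],[0,0,0,0.9,0.36,0,0],[0,0,0,0.9,0.36,0,0],[0,0,0,0.9,0.36,0,0]]' && python3 -m inch '[[0,0,0,0.9,0.36,0,0],[0,0,0,0.9,0.36,0,0],[0,0,0,0.9,0.36,0,0],[0,0,0,0.9,0.36,0,0],[0,0,0,0.9,0.36,0,0],[0,0,0,0.9,0.36,0,0],[0,0,0,0.9,0.36,0,0],[0,0,0,0.9,0.36,0,0]]'
```

```text
clock: 0.77
eef_pos: [233.3, -579.5, 252.8]
tcp_rot: [-3.141, -0.001, 1.339]
contact_force: [0.6, -0.4, 0.6]
opening: 0.999
grasp_force: 0.0
clock: 1.43
eef_pos: [287.6, -443.5, 252.9]
tcp_rot: [-3.141, -0.001, 1.57]
contact_force: [1.0, -0.3, 1.0]
opening: 1.001
grasp_force: 0.0
clock: 2.1
eef_pos: [359.7, -263.6, 253.1]
tcp_rot: [-3.141, -0.0, 1.57]
contact_force: [0.8, 0.4, 0.3]
opening: 0.999
grasp_force: 0.0
```

```bash
python3 -m inch '[[0,0,0,0.9,0.345,0,0],[0,0,0,0.9,0.345,0,0],[0,0,0,0.9,0.345,0,0],[0,0,0,0.9,0.345,0,0],[0,0,0,0.9,0.345,0,0],[0,0,0,0.9,0.345,0,0],[0,0,0,0.9,0.345,0,0],[0,0,0,0.9,0.345,0,0]]' >/dev/null&& python3 -m inch '[[0,0,0,0.9,0.345,0,0],[0,0,0,0.9,0.345,0,0],[0,0,0,0.9,0.345,0,0],[0,0,0,0.9,0.345,0,0],[0,0,0,0.9,0.345,0,0],[0,0,0,0.9,0.345,0,0],[0,0,0,0.9,0.345,0,0],[0,0,0,0,0,0,0]]'
python3 - <<'E'
from rig import r, grab_frame
import pickle; from h import *
f=grab_frame("wrist"); pickle.dump(f,open('pics/w1.pkl','wb')); cv2.imwrite('pics/w1.png',f['pixels'][:,:,::-1])
print(np.round(f['cam_to_world'],2).tolist(),f['vertical_fov'],f['dist'])
E
```

```text
clock: 3.43
eef_pos: [490.4, 75.6, 253.2]
tcp_rot: [3.141, -0.001, 1.572]
contact_force: [-0.6, -1.1, -0.5]
opening: 1.002
grasp_force: 0.0
[[1.0, 0.0, 0.0, 490.31], [0.0, -0.96, -0.3, 151.39], [0.0, 0.3, -0.96, 372.51], [0.0, 0.0, 0.0, 1.0]] 64.99412287253344 [-0.07244252  0.          0.          0.          0.        ]
```

View pics/w1.png

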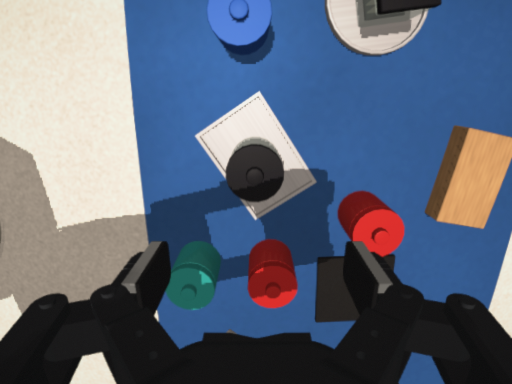

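The wrist view shows the round dish's lid at (255,172), the whole oblong tray around (258,155), and the neighbouring reds at (272,275) and (372,225).

```bash
cat > look.py <<'E'
import sys,pickle; from h import *; from rig import r, grab_frame
def look(cam="wrist",name=None,f=None):
    f=f or grab_frame(cam)
    if name:
        pickle.dump(f,open(f'pics/{name}.pkl','wb')); cv2.imwrite(f'pics/{name}.png',f['pixels'][:,:,::-1])
    P=cloud(f); z=P[:,:,2]
    hsv=cv2.cvtColor(f['pixels'],cv2.COLOR_RGB2HSV); S,V=hsv[:,:,1].astype(int),hsv[:,:,2].astype(int)
    inw=(P[:,:,0]>250)&(P[:,:,0]<800)&(abs(P[:,:,1])<420)
    ms={'lid':(V<75)&(S<80)&(z>75)&(z<82)&inw,'tray':(S<70)&(V>50)&(z>6)&(z<19)&inw,'mat':(V<60)&(S<80)&(z>5)&(z<13)&inw}
    for k,m in ms.items():
        nn,L,st,c=cv2.connectedComponentsWithStats(cv2.dilate(m.astype('uint8'),np.ones((3,3))))
        for i in range(1,nn):
            s=(L==i)&m
            if s.sum()>500:
                q=P[s][:,:2]; ec,er=cv2.minEnclosingCircle(np.float32(q))
                print(k,np.round(c[i]),s.sum(),'rect',*rect(q),'circ',np.round(ec,1),round(er,1),'z',np.round(np.median(z[s]),1))
if __name__=="__main__":
    s=r.sense(); print('tcp',np.round(s['eef_pos'],1),np.round(np.degrees(s['tcp_rot']),1),'open',round(s['opening'],3))
    look(*sys.argv[1:])
E
python3 - <<'E'
import pickle; from look import look
look(f=pickle.load(open('pics/w1.pkl','rb')))
E
```

```text
lid [255. 173.] 2284 rect [488.8  74.2] 58.7 57.8 69.7 circ [488.6  74.6] 29.7 z 76.8
tray [371.  29.] 2442 rect [620.1 225.6] 113.1 53.2 -6.6 circ [622.6 247.4] 56.6 z 7.3
tray [257. 149.] 4507 rect [491.   76.7] 131.5 92.6 -56.5 circ [491.1  76.8] 79.4 z 7.3
mat [333. 292.] 2012 rect [ 609.2 -116.8] 110.5 65.2 -85.9 circ [ 607.5 -117.2] 60.7 z 6.7
```

```bash
python3 -m inch '[[0,0,0,-0.044,-0.068,0.9,0],[0,0,0,0,0,1,0],[0,0,0,0,0,1,0],[0,0,0,0,0,1,0],[0,0,0,0,0,1,0],[0,0,0,0,0,1,0],[0,0,0,0,0,0.9,0],[0,0,0,0,0,0.6,0]]' && python3 -m inch '[[0,0,0,0,0,0.28,0],[0,0,0,0,0,0,0],[0,0,0,0,0,0,1],[0,0,0,0,0,0,1],[0,0,0,0,0,0,1],[0,0,0,0,0,0,1],[0,0,0,0,0,0,1],[0,0,0,0,0,0,1]]' 40 && python3 -m inch '[[0,0,0,0,0,0,1],[0,0,0,0,0,0,1],[0,0,0,0,0,0,1],[0,0,0,0,0,0,1]]'
```

```text
clock: 4.15
eef_pos: [485.9, 70.4, 66.3]
tcp_rot: [-3.139, 0.001, 1.57]
contact_force: [-0.2, -0.7, 0.2]
opening: 1.002
grasp_force: 0.0
clock: 4.82
eef_pos: [488.3, 71.4, 62.6]
tcp_rot: [3.14, -0.0, 1.57]
contact_force: [-0.6, -2.2, 8.1]
opening: 0.689
grasp_force: 43.2
clock: 5.15
eef_pos: [488.3, 71.5, 62.6]
tcp_rot: [3.139, -0.0, 1.571]
contact_force: [-0.7, -2.7, 6.7]
opening: 0.691
grasp_force: 43.2
```

```bash
python3 -m inch '[[0,0,0,0,0,-0.1,1],[0,0,0,0,0,-0.4,1],[0,0,0,0,0,-0.7,1],[0,0,0,0,0,-0.8,1],[0,0,0,0,0,-0.8,1],[0,0,0,0,0,-0.8,1],[0,0,0,0,0,-0.6,1],[0,0,0,0,0,-0.2,1]]' && python3 -m inch '[[0,0,0,-0.2,0.15,0,1],[0,0,0,-0.4,0.3,0,1],[0,0,0,-0.6,0.45,0,1],[0,0,0,-0.7,0.52,0,1],[0,0,0,-0.7,0.52,0,1],[0,0,0,-0.7,0.52,0,1],[0,0,0,-0.7,0.52,0,1],[0,0,0,-0.7,0.52,0,1]]' && python3 -m inch '[[0,0,0,-0.7,0.52,0,1],[0,0,0,-0.7,0.52,0,1],[0,0,0,-0.7,0.52,0,1],[0,0,0,-0.5,0.4,0,1],[0,0,0,-0.3,0.25,0,1],[0,0,0,-0.15,0.1,0,1],[0,0,0,0,0,0,1],[0,0,0,0,0,0,1]]'; python3 look.py side s1
```

```text
clock: 5.82
eef_pos: [488.5, 71.7, 174.3]
tcp_rot: [3.138, -0.001, 1.57]
contact_force: [0.7, 0.3, -2.7]
opening: 0.695
grasp_force: 43.8
clock: 6.48
eef_pos: [575.0, -48.0, 169.6]
tcp_rot: [-3.139, -0.0, 1.57]
contact_force: [0.0, 1.2, -2.1]
opening: 0.692
grasp_force: 43.8
clock: 7.15
eef_pos: [631.9, -122.1, 170.5]
tcp_rot: [-3.14, -0.001, 1.57]
contact_force: [0.0, 1.0, -2.0]
opening: 0.694
grasp_force: 43.8
tcp [ 631.9 -122.1  170.5] [-179.9   -0.    90. ] open 0.694
lid [191. 286.] 824 rect [ 459.6 -271.6] 87.8 44.0 -26.1 circ [ 460.  -270.6] 47.4 z 77.5
tray [210. 178.] 1255 rect [491.7  75.7] 137.1 93.8 -56.5 circ [493.8  76.9] 77.1 z 8.4
tray [190. 315.] 1389 rect [ 455.9 -271. ] 113.8 113.5 49.8 circ [ 455.3 -271.7] 78.3 z 8.9
mat [273. 240.] 1556 rect [ 631.8 -119.6] 110.4 106.8 -88.1 circ [ 633.5 -120. ] 73.7 z 7.5
```

View pics/s1.png

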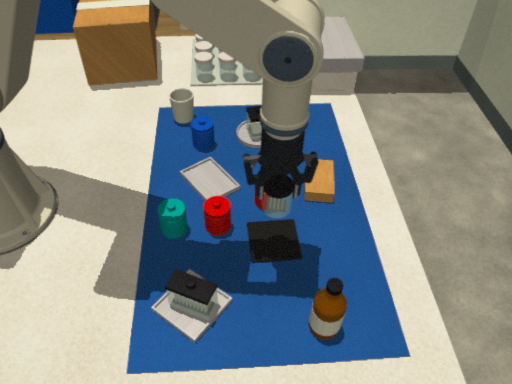

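The round dish hangs upright in the gripper at (275,195), above the mat at (273,240), and the oblong tray at (210,180) is now empty.

```bash
python3 -m inch '[[0,0,0,0,0,0.3,1],[0,0,0,0,0,0.6,1],[0,0,0,0,0,0.8,1],[0,0,0,0,0,0.8,1],[0,0,0,0,0,0.8,1],[0,0,0,0,0,0.5,1],[0,0,0,0,0,0.25,1],[0,0,0,0,0,0.1,1]]' && python3 -m inch '[[0,0,0,0,0,0.04,1],[0,0,0,0,0,0.04,1],[0,0,0,0,0,0.03,1],[0,0,0,0,0,0,1],[0,0,0,0,0,0,1]]'
```

```text
clock: 7.87
eef_pos: [631.9, -121.8, 66.4]
tcp_rot: [-3.14, -0.0, 1.571]
contact_force: [0.3, 0.2, -1.7]
opening: 0.692
grasp_force: 43.8
clock: 8.28
eef_pos: [633.0, -122.4, 65.4]
tcp_rot: [3.141, 0.0, 1.57]
contact_force: [-0.5, -0.2, -1.7]
opening: 0.69
grasp_force: 43.8
```

```bash
python3 -m inch '[[0,0,0,0,0,0.04,1],[0,0,0,0,0,0.04,1],[0,0,0,0,0,0,1],[0,0,0,0,0,0,1]]' && python3 -m inch '[[0,0,0,0,0,0.03,1],[0,0,0,0,0,0,1],[0,0,0,0,0,0,1]]'
```

```text
clock: 8.62
eef_pos: [632.6, -122.3, 62.7]
tcp_rot: [-3.142, -0.0, 1.57]
contact_force: [-1.2, -0.7, -1.9]
opening: 0.689
grasp_force: 43.8
clock: 8.87
eef_pos: [632.6, -122.3, 62.6]
tcp_rot: [-3.142, -0.0, 1.57]
contact_force: [-2.9, -0.2, 5.2]
opening: 0.696
grasp_force: 44.5
```

```bash
python3 -m inch '[[0,0,0,0,0,0,0.2],[0,0,0,0,0,0,0],[0,0,0,0,0,0,0],[0,0,0,0,0,0,0],[0,0,0,0,0,0,0],[0,0,0,0,0,-0.2,0],[0,0,0,0,0,-0.6,0],[0,0,0,0,0,-1,0]]' && python3 -m inch '[[0,0,0,0,0,-1,0],[0,0,0,0,0,-1,0],[0,0,0,0,0,-1,0],[0,0,0,0,0,-1,0],[0,0,0,0,0,-0.8,0],[0,0,0,-0.45,-0.53,0,0],[0,0,0,-0.65,-0.76,0,0],[0,0,0,-0.65,-0.76,0,0]]' && python3 -m inch '[[0,0,0,-0.65,-0.76,0,0],[0,0,0,-0.65,-0.76,0,0],[0,0,0,-0.65,-0.76,0,0],[0,0,0,-0.65,-0.76,0,0],[0,0,0,-0.65,-0.76,0,0],[0,0,0,-0.65,-0.76,0,0],[0,0,0,-0.27,-0.31,0,0],[0,0,-0.0391,0,0,0,0]]' && python3 -m inch '[[0,0,-0.0391,0,0,0,0],[0,0,-0.0391,0,0,0,0],[0,0,-0.0391,0,0,0,0],[0,0,-0.0391,0,0,0,0],[0,0,-0.0391,0,0,0,0],[0,0,-0.0391,0,0,0,0],[0,0,-0.0391,0,0,0,0],[0,0,-0.0391,0,0,0,0]]' &&  python3 -m inch '[[0,0,0,0,0,0,0],[0,0,0,0,0,0,0]]'; python3 look.py wrist w2
```

```text
clock: 9.53
eef_pos: [630.9, -122.0, 105.4]
tcp_rot: [-3.137, -0.001, 1.57]
contact_force: [-0.2, 0.5, 0.3]
opening: 0.997
grasp_force: 0.0
clock: 10.2
eef_pos: [580.5, -166.3, 227.2]
tcp_rot: [3.141, 0.0, 1.572]
contact_force: [-0.4, 0.0, -0.0]
opening: 1.002
grasp_force: 0.0
clock: 10.87
eef_pos: [457.3, -271.4, 226.8]
tcp_rot: [-3.141, -0.0, 1.689]
contact_force: [1.1, -0.3, -0.0]
opening: 0.996
grasp_force: 0.0
clock: 11.53
eef_pos: [459.3, -270.0, 226.8]
tcp_rot: [3.141, -0.0, 2.682]
contact_force: [0.1, -0.0, -0.6]
opening: 1.001
grasp_force: 0.0
clock: 11.7
eef_pos: [459.4, -270.1, 226.8]
tcp_rot: [3.141, -0.0, 2.672]
contact_force: [0.5, -0.1, 0.4]
opening: 0.998
grasp_force: 0.0
tcp [ 459.4 -270.1  226.8] [180.   -0.  153.1] open 0.998
lid [256. 175.] 3796 rect [ 458.1 -270. ] 86.5 43.2 -25.6 circ [ 458.2 -269.8] 47.2 z 76.7
lid [457. 257.] 1706 rect [ 631.1 -119.2] 58.0 57.3 53.9 circ [ 631.4 -119.1] 30.0 z 76.5
tray [501.  74.] 895 rect [487.4  16.8] 73.5 37.8 -15.6 circ [492.1  33.6] 36.8 z 8.0
tray [255. 152.] 5050 rect [ 455.5 -269.5] 112.8 112.8 49.6 circ [ 455.2 -268.7] 78.8 z 7.2
mat [418. 220.] 3648 rect [ 630.7 -117.1] 109.5 109.1 2.2 circ [ 630.2 -117.5] 74.7 z 6.4
```

View pics/w2.png

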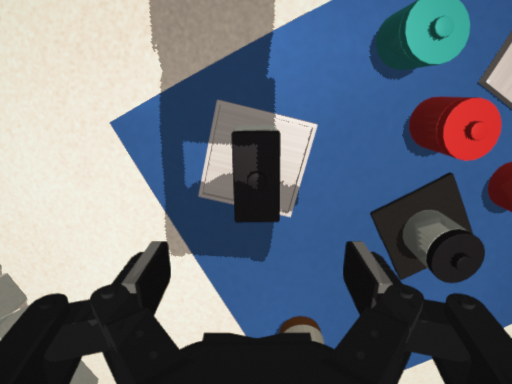

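The wrist view shows the oblong lid at (256,175) square to the fingers on the square tray. The round dish stands upright on the mat at (455,255).

```bash
python3 -m inch '[[0,0,0,0.04,-0.016,0.4,0],[0,0,0,0,0,0.9,0],[0,0,0,0,0,1,0],[0,0,0,0,0,1,0],[0,0,0,0,0,1,0],[0,0,0,0,0,1,0],[0,0,0,0,0,0.7,0],[0,0,0,0,0,0.4,0]]' && python3 -m inch '[[0,0,0,0,0,0.15,0],[0,0,0,0,0,0,0],[0,0,0,0,0,0,0]]'
```

```text
clock: 12.42
eef_pos: [456.9, -269.3, 64.2]
tcp_rot: [3.141, -0.003, 2.674]
contact_force: [-0.3, 0.1, 0.0]
opening: 0.997
grasp_force: 0.0
clock: 12.67
eef_pos: [458.8, -270.4, 63.8]
tcp_rot: [-3.142, 0.001, 2.675]
contact_force: [-0.7, -0.6, 0.5]
opening: 1.002
grasp_force: 0.0
```

Well placed; close, lift.

```bash
python3 -m inch '[[0,0,0,0,0,0,1],[0,0,0,0,0,0,1],[0,0,0,0,0,0,1],[0,0,0,0,0,0,1],[0,0,0,0,0,0,1],[0,0,0,0,0,0,1],[0,0,0,0,0,0,1],[0,0,0,0,0,0,1]]' 40 && python3 -m inch '[[0,0,0,0,0,0,1],[0,0,0,0,0,0,1],[0,0,0,0,0,0,1]]' && python3 -m inch '[[0,0,0,0,0,-0.1,1],[0,0,0,0,0,-0.4,1],[0,0,0,0,0,-0.7,1],[0,0,0,0,0,-0.8,1],[0,0,0,0,0,-0.8,1],[0,0,0,0,0,-0.8,1],[0,0,0,0,0,-0.6,1],[0,0,0,0,0,-0.2,1]]'; python3 look.py wrist w3
```

```text
clock: 13.33
eef_pos: [458.9, -270.4, 64.1]
tcp_rot: [-3.142, 0.001, 2.676]
contact_force: [-1.0, 1.0, 6.8]
opening: 0.512
grasp_force: 40.6
clock: 13.58
eef_pos: [458.9, -270.3, 64.1]
tcp_rot: [-3.142, 0.001, 2.676]
contact_force: [-0.2, 1.0, 5.8]
opening: 0.508
grasp_force: 40.6
clock: 14.25
eef_pos: [459.3, -270.7, 176.2]
tcp_rot: [-3.141, 0.004, 2.676]
contact_force: [1.0, -0.7, -3.5]
opening: 0.51
grasp_force: 41.4
tcp [ 459.3 -270.7  176.2] [-180.     0.2  153.3] open 0.51
lid [486. 285.] 1934 rect [ 630.8 -123.9] 59.0 50.3 -10.0 circ [ 631.5 -119. ] 30.2 z 76.5
tray [255. 140.] 5088 rect [ 455.2 -269.1] 113.1 111.8 49.7 circ [ 454.9 -269.1] 78.6 z 7.2
mat [441. 237.] 4517 rect [ 630.6 -117.3] 109.8 109.1 1.7 circ [ 625.8 -117.6] 71.9 z 6.5
```

```bash
python3 -m inch '[[0,0,0.0331,0,0,0,1],[0,0,0.0331,0,0,0,1],[0,0,0.0331,0,0,0,1],[0,0,0.0331,0,0,0,1],[0,0,0.0332,0,0,0,1],[0,0,0,0.155,0.125,0,1],[0,0,0,0.31,0.25,0,1],[0,0,0,0.62,0.5,0,1]]' && python3 -m inch '[[0,0,0,0.62,0.5,0,1],[0,0,0,0.62,0.5,0,1],[0,0,0,0.62,0.5,0,1],[0,0,0,0.62,0.5,0,1],[0,0,0,0.62,0.5,0,1],[0,0,0,0.62,0.5,0,1],[0,0,0,0.62,0.5,0,1],[0,0,0,0.62,0.5,0,1]]' && python3 -m inch '[[0,0,0,0.62,0.5,0,1],[0,0,0,0.62,0.5,0,1],[0,0,0,0.62,0.5,0,1],[0,0,0,0.62,0.5,0,1],[0,0,0,0.62,0.5,0,1],[0,0,0,0.62,0.5,0,1],[0,0,0,0.62,0.5,0,1],[0,0,0,0.31,0.25,0,1]]' && python3 -m inch '[[0,0,0,0.155,0.125,0,1],[0,0,0,0,0,0,1],[0,0,0,0,0,0,1]]'; python3 look.py wrist w4
```

```text
clock: 14.97
eef_pos: [461.5, -235.5, 172.8]
tcp_rot: [-3.141, -0.0, 2.158]
contact_force: [1.4, -1.0, -2.5]
opening: 0.51
grasp_force: 41.4
clock: 15.63
eef_pos: [476.0, -75.0, 173.0]
tcp_rot: [-3.141, -0.001, 2.16]
contact_force: [-0.2, -0.1, -3.2]
opening: 0.507
grasp_force: 41.4
clock: 16.3
eef_pos: [490.1, 74.2, 173.0]
tcp_rot: [-3.142, -0.001, 2.16]
contact_force: [0.4, -0.8, -2.5]
opening: 0.509
grasp_force: 41.4
clock: 16.55
eef_pos: [490.8, 76.6, 173.1]
tcp_rot: [-3.141, 0.0, 2.157]
contact_force: [-0.2, 0.6, -3.2]
opening: 0.512
grasp_force: 41.4
tcp [490.8  76.6 173.1] [-180.     0.   123.6] open 0.512
tray [459.  98.] 4992 rect [614.2 248.2] 115.1 93.3 -47.3 circ [623.  255.9] 58.4 z 7.3
tray [258. 131.] 4154 rect [471.9 106.1] 92.5 61.5 33.4 circ [472.1 105.9] 55.0 z 7.1
```

View pics/w4.png

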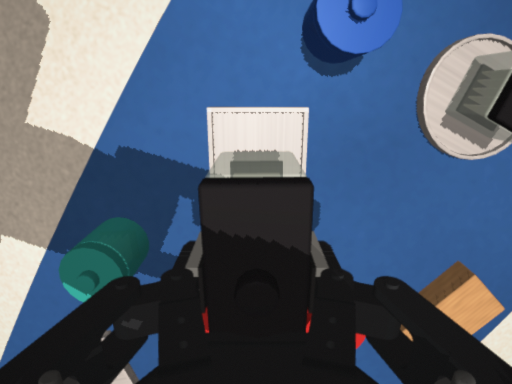

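The held oblong dish is lined up with the oblong tray: the lid spans about 200–312 px across and the tray behind it 207–308.

```bash
python3 -m inch '[[0,0,0,-0.028,0.015,0.3,1],[0,0,0,0,0,0.6,1],[0,0,0,0,0,0.8,1],[0,0,0,0,0,0.8,1],[0,0,0,0,0,0.8,1],[0,0,0,0,0,0.5,1],[0,0,0,0,0,0.25,1],[0,0,0,0,0,0.1,1]]' && python3 -m inch '[[0,0,0,0,0,0.04,1],[0,0,0,0,0,0.02,1],[0,0,0,0,0,0,1],[0,0,0,0,0,0,1]]'
```

```text
clock: 17.27
eef_pos: [491.1, 75.7, 68.2]
tcp_rot: [-3.14, -0.001, 2.155]
contact_force: [-0.5, -0.5, -3.2]
opening: 0.511
grasp_force: 41.3
clock: 17.6
eef_pos: [492.3, 76.5, 68.7]
tcp_rot: [3.14, 0.001, 2.156]
contact_force: [-1.1, -0.2, -3.6]
opening: 0.509
grasp_force: 41.3
```

```bash
python3 -m inch '[[0,0,0,0.008,-0.033,0.04,1],[0,0,0,0,0,0.04,1],[0,0,0,0,0,0.04,1],[0,0,0,0,0,0.03,1],[0,0,0,0,0,0,1],[0,0,0,0,0,0,1]]' && python3 -m inch '[[0,0,0,0,0,0.03,1],[0,0,0,0,0,0,1],[0,0,0,0,0,0,1]]'
```

```text
clock: 18.1
eef_pos: [491.0, 76.2, 64.2]
tcp_rot: [-3.141, -0.0, 2.156]
contact_force: [0.1, 0.3, -4.0]
opening: 0.511
grasp_force: 41.5
clock: 18.35
eef_pos: [491.0, 76.2, 64.1]
tcp_rot: [-3.142, -0.0, 2.156]
contact_force: [-1.8, -1.1, 6.8]
opening: 0.509
grasp_force: 42.4
```

```bash
python3 -m inch '[[0,0,0,0,0,0,0.4],[0,0,0,0,0,0,0],[0,0,0,0,0,0,0],[0,0,0,0,0,0,0],[0,0,0,0,0,0,0],[0,0,0,0,0,-0.2,0],[0,0,0,0,0,-0.6,0],[0,0,0,0,0,-1,0]]' && python3 -m inch '[[0,0,0,0,0,-1,0],[0,0,0,0,0,-1,0],[0,0,0,0,0,-1,0],[0,0,0,0,0,-1,0],[0,0,0.034,0,0,-0.8,0],[0,0,0.034,0,0,0,0],[0,0,0.034,0,0,0,0],[0,0,0.034,0,0,0,0]]' && python3 -m inch '[[0,0,0,0.35,0.36,0,0],[0,0,0,0.7,0.72,0,0],[0,0,0,0.7,0.72,0,0],[0,0,0,0.7,0.72,0,0],[0,0,0,0.7,0.72,0,0],[0,0,0,0.7,0.72,0,0],[0,0,0,0.7,0.72,0,0],[0,0,0,0.7,0.72,0,0]]' && python3 -m inch '[[0,0,0,0.7,0.72,0,0],[0,0,0,0.35,0.38,0,0],[0,0,0,0,0,0,0],[0,0,0,0,0,0,0]]'; python3 look.py wrist w5; python3 look.py top t2
```

```text
clock: 19.02
eef_pos: [489.4, 75.9, 107.5]
tcp_rot: [-3.138, -0.002, 2.156]
contact_force: [-0.2, 0.1, 0.2]
opening: 1.003
grasp_force: 0.0
clock: 19.68
eef_pos: [491.1, 76.1, 229.5]
tcp_rot: [3.14, -0.0, 1.723]
contact_force: [-0.5, 1.0, -0.1]
opening: 1.004
grasp_force: 0.0
clock: 20.35
eef_pos: [604.6, 228.8, 228.5]
tcp_rot: [3.142, -0.0, 1.732]
contact_force: [0.3, 0.0, -0.9]
opening: 0.994
grasp_force: 0.0
clock: 20.68
eef_pos: [626.7, 258.0, 228.0]
tcp_rot: [-3.141, 0.0, 1.732]
contact_force: [0.8, -0.6, -0.5]
opening: 0.996
grasp_force: 0.0
tcp [626.7 258.  228. ] [-180.     0.    99.2] open 0.996
lid [257. 176.] 3271 rect [626.8 259.9] 57.5 57.3 9.2 circ [626.2 260.2] 39.0 z 76.8
tray [251. 150.] 3184 rect [622. 263.] 115.2 101.7 14.4 circ [624.  256.2] 58.2 z 7.3
tray [114. 248.] 1331 rect [464.5 117.6] 93.5 34.5 32.8 circ [463.9 119.5] 48.3 z 7.5
tray [171. 300.] 585 rect [547.7  52.1] 67.0 34.7 79.0 circ [531.8  55.2] 33.5 z 8.2
tcp [626.3 257.3 228.1] [-179.9    0.    99.2] open 0.999
tray [164. 173.] 603 rect [624.4 241.9] 113.5 87.7 -0.8 circ [625.6 256.1] 58.3 z 9.6
tray [224. 220.] 946 rect [491.7  77.4] 131.0 93.9 -56.3 circ [491.9  77.4] 79.1 z 9.2
tray [357. 232.] 1544 rect [ 455.  -269.2] 114.0 113.8 -40.6 circ [ 455.2 -268.4] 78.0 z 8.6
mat [295. 168.] 883 rect [ 632.2 -116. ] 106.2 105.8 1.9 circ [ 633.1 -116. ] 72.7 z 8.2
```

View pics/w5.png

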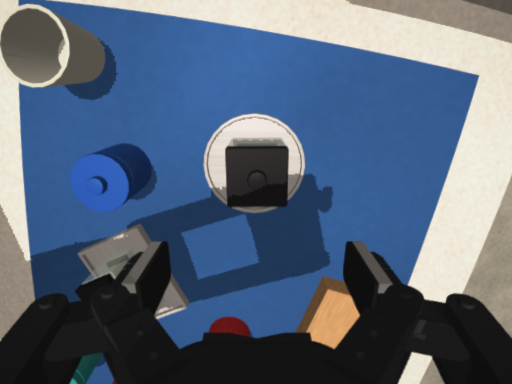

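The square lid at (257,176) is square to the fingers on the round tray at (253,163), and nothing stands in the way of the fingers.

```bash
python3 -m inch '[[0,0,0,0.06,0,0.4,0],[0,0,0,0,0,0.9,0],[0,0,0,0,0,1,0],[0,0,0,0,0,1,0],[0,0,0,0,0,1,0],[0,0,0,0,0,1,0],[0,0,0,0,0,0.7,0],[0,0,0,0,0,0.4,0]]' && python3 -m inch '[[0,0,0,0,0,0.15,0],[0,0,0,0,0,0,0],[0,0,0,0,0,0,0]]' && python3 -m inch '[[0,0,0,0,0,0,1],[0,0,0,0,0,0,1],[0,0,0,0,0,0,1],[0,0,0,0,0,0,1],[0,0,0,0,0,0,1],[0,0,0,0,0,0,1],[0,0,0,0,0,0,1],[0,0,0,0,0,0,1]]' 40 && python3 -m inch '[[0,0,0,0,0,0,1],[0,0,0,0,0,0,1]]'
```

```text
clock: 21.45
eef_pos: [624.7, 257.4, 65.6]
tcp_rot: [-3.138, 0.001, 1.728]
contact_force: [0.1, 0.3, 0.3]
opening: 1.001
grasp_force: 0.0
clock: 21.7
eef_pos: [627.0, 258.7, 65.7]
tcp_rot: [3.14, -0.0, 1.728]
contact_force: [0.8, -0.4, 0.4]
opening: 1.001
grasp_force: 0.0
clock: 22.37
eef_pos: [627.3, 259.0, 66.2]
tcp_rot: [3.14, -0.0, 1.728]
contact_force: [-0.9, -0.5, 6.3]
opening: 0.674
grasp_force: 44.7
clock: 22.53
eef_pos: [627.3, 259.0, 66.2]
tcp_rot: [3.14, -0.0, 1.728]
contact_force: [-1.0, -1.1, 7.4]
opening: 0.674
grasp_force: 44.7
```

```bash
python3 -m inch '[[0,0,0,0,0,-0.1,1],[0,0,0,0,0,-0.4,1],[0,0,0,0,0,-0.7,1],[0,0,0,0,0,-0.8,1],[0,0,0,0,0,-0.8,1],[0,0,0,0,0,-0.8,1],[0,0,0,0,0,-0.6,1],[0,0,0,0,0,-0.2,1]]'; python3 look.py wrist w6; python3 -m inch '[[0,0,0,-0.2,-0.1,0,1],[0,0,0,-0.4,-0.2,0,1],[0,0,0,-0.8,-0.408,0,1],[0,0,0,-0.8,-0.408,0,1],[0,0,0,-0.8,-0.408,0,1],[0,0,0,-0.8,-0.408,0,1],[0,0,0,-0.8,-0.408,0,1],[0,0,0,-0.8,-0.408,0,1]]' && python3 -m inch '[[0,0,0,-0.8,-0.408,0,1],[0,0,0,-0.8,-0.408,0,1],[0,0,0,-0.8,-0.408,0,1],[0,0,0,-0.8,-0.408,0,1],[0,0,0,-0.8,-0.408,0,1],[0,0,0,-0.8,-0.408,0,1],[0,0,0,-0.8,-0.408,0,1],[0,0,0,-0.8,-0.408,0,1]]' && python3 -m inch '[[0,0,0,-0.8,-0.408,0,1],[0,0,0,-0.8,-0.408,0,1],[0,0,0,-0.8,-0.408,0,1],[0,0,0,-0.8,-0.408,0,1],[0,0,0,-0.8,-0.408,0,1],[0,0,0,-0.8,-0.408,0,1],[0,0,0,-0.8,-0.408,0,1],[0,0,0,-0.8,-0.408,0,1]]' && python3 -m inch '[[0,0,0,-0.8,-0.408,0,1],[0,0,0,-0.4,-0.2,0,1],[0,0,0,-0.2,-0.1,0,1],[0,0,-0.0377,0,0,0,1],[0,0,-0.0377,0,0,0,1],[0,0,-0.0377,0,0,0,1],[0,0,-0.0377,0,0,0,1],[0,0,-0.0377,0,0,0,1]]' && python3 -m inch '[[0,0,-0.0377,0,0,0,1],[0,0,0,0,0,0,1],[0,0,0,0,0,0,1]]'; python3 look.py wrist w7
```

```text
clock: 23.2
eef_pos: [627.6, 259.1, 178.1]
tcp_rot: [3.138, -0.001, 1.728]
contact_force: [0.6, -0.3, -2.3]
opening: 0.674
grasp_force: 43.7
tcp [627.6 259.1 178.1] [179.8  -0.   99. ] open 0.674
tray [250. 152.] 4984 rect [618.4 277.9] 115.8 71.0 13.9 circ [623.8 256.4] 58.0 z 7.1
tray [ 99. 272.] 2002 rect [469.1 111.1] 93.4 51.4 32.7 circ [467.8 114.3] 50.6 z 7.6
clock: 23.92
eef_pos: [578.0, 112.5, 173.2]
tcp_rot: [-3.139, 0.0, 1.728]
contact_force: [-0.8, -0.4, -2.9]
opening: 0.674
grasp_force: 43.7
clock: 24.58
eef_pos: [522.2, -57.8, 173.5]
tcp_rot: [-3.139, -0.001, 1.728]
contact_force: [-0.1, -0.0, -3.0]
opening: 0.675
grasp_force: 43.7
clock: 25.25
eef_pos: [466.7, -228.0, 173.5]
tcp_rot: [-3.139, -0.001, 1.728]
contact_force: [0.8, -0.2, -2.1]
opening: 0.672
grasp_force: 43.7
clock: 25.92
eef_pos: [456.4, -263.6, 174.1]
tcp_rot: [-3.141, -0.002, 2.327]
contact_force: [1.3, 0.6, -3.0]
opening: 0.671
grasp_force: 43.6
clock: 26.17
eef_pos: [456.6, -263.8, 174.3]
tcp_rot: [-3.142, -0.001, 2.436]
contact_force: [0.9, 0.6, -2.3]
opening: 0.673
grasp_force: 43.6
tcp [ 456.6 -263.8  174.3] [-1.800e+02 -1.000e-01  1.395e+02] open 0.673
lid [500. 245.] 1149 rect [ 623.7 -134.9] 56.0 25.0 -24.1 circ [ 628.3 -124.8] 28.0 z 76.5
tray [249. 149.] 5967 rect [ 442.7 -258.6] 112.7 78.6 49.6 circ [ 442.6 -258.7] 68.5 z 7.1
mat [455. 201.] 5020 rect [ 630.8 -117.3] 110.0 108.7 2.1 circ [ 630.8 -117.3] 75.7 z 6.5
```

View pics/w7.png

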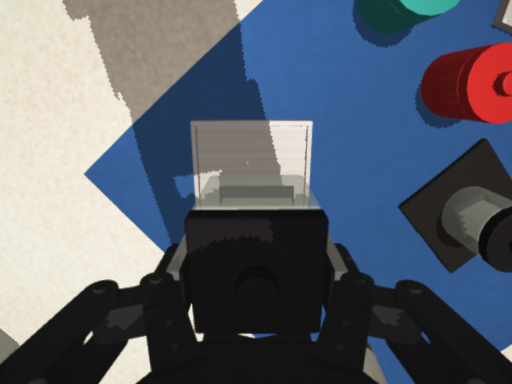

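The held square dish is parallel to the square tray and sits a few mm to the right of it, with the tray at 191–313 px and the lid at 186–328.

```bash
python3 -m inch '[[0,0,0,-0.131,-0.204,0.3,1],[0,0,0,0,0,0.6,1],[0,0,0,0,0,0.8,1],[0,0,0,0,0,0.8,1],[0,0,0,0,0,0.8,1],[0,0,0,0,0,0.5,1],[0,0,0,0,0,0.25,1],[0,0,0,0,0,0.08,1]]' && python3 -m inch '[[0,0,0,0,0,0,1],[0,0,0,0,0,0,1],[0,0,0,0,0,0,1]]'
```

```text
clock: 26.88
eef_pos: [455.4, -270.2, 70.1]
tcp_rot: [-3.141, -0.002, 2.437]
contact_force: [0.5, 1.1, -2.2]
opening: 0.67
grasp_force: 43.6
clock: 27.13
eef_pos: [456.7, -270.9, 72.4]
tcp_rot: [3.141, 0.002, 2.439]
contact_force: [1.4, -0.0, -2.8]
opening: 0.67
grasp_force: 43.6
```

```bash
python3 -m inch '[[0,0,0,0.056,0.01,0.06,1],[0,0,0,0,0,0.05,1],[0,0,0,0,0,0.04,1],[0,0,0,0,0,0.04,1],[0,0,0,0,0,0,1],[0,0,0,0,0,0,1]]' && python3 -m inch '[[0,0,0,0,0,0.03,1],[0,0,0,0,0,0,1],[0,0,0,0,0,0,1]]'
```

```text
clock: 27.63
eef_pos: [455.2, -269.3, 66.7]
tcp_rot: [-3.142, -0.0, 2.439]
contact_force: [-0.1, 0.3, -2.8]
opening: 0.672
grasp_force: 43.6
clock: 27.88
eef_pos: [455.3, -269.4, 66.2]
tcp_rot: [3.142, 0.0, 2.439]
contact_force: [-0.8, -0.1, 0.8]
opening: 0.673
grasp_force: 43.8
```

```bash
python3 -m inch '[[0,0,0,0,0,0.02,1],[0,0,0,0,0,0,0.2],[0,0,0,0,0,0,0],[0,0,0,0,0,0,0],[0,0,0,0,0,0,0],[0,0,0,0,0,-0.2,0],[0,0,0,0,0,-0.6,0],[0,0,0,0,0,-1,0]]' && python3 -m inch '[[0,0,0,0,0,-1,0],[0,0,0,0,0,-1,0],[0,0,0,0,0,-1,0],[0,0,0,0,0,-1,0],[0,0,0,0,0,-0.8,0],[0,0,0,0,0,0,0]]'; python3 look.py wrist w8; python3 -m inch '[[0,0,0,-0.07,0.45,0,0],[0,0,0,-0.15,0.91,0,0],[0,0,0,-0.15,0.91,0,0],[0,0,0,-0.15,0.91,0,0],[0,0,0,-0.15,0.91,0,0],[0,0,0,-0.15,0.91,0,0],[0,0,0,-0.15,0.91,0,0],[0,0,0,-0.15,0.91,0,0]]' && python3 -m inch '[[0,0,0,-0.15,0.91,0,0],[0,0,0,-0.15,0.91,0,0],[0,0,0,-0.07,0.45,0,0],[0,0,0,0,0,0,0],[0,0,0,0,0,0,0]]'; python3 look.py wrist w9; python3 look.py top t3
```

```text
clock: 28.55
eef_pos: [453.8, -268.5, 109.4]
tcp_rot: [-3.141, -0.004, 2.439]
contact_force: [0.4, -0.9, 0.5]
opening: 1.006
grasp_force: 0.0
clock: 29.05
eef_pos: [457.1, -270.4, 235.1]
tcp_rot: [3.14, 0.007, 2.439]
contact_force: [0.6, 0.4, 0.7]
opening: 0.998
grasp_force: 0.0
tcp [ 457.1 -270.4  235.1] [179.9   0.4 139.7] open 0.998
lid [256. 172.] 3109 rect [ 454.5 -268.9] 57.2 56.4 50.0 circ [ 454.7 -269. ] 38.8 z 76.7
lid [475. 209.] 1852 rect [ 631.4 -119.3] 58.5 57.0 18.9 circ [ 631.2 -119.2] 29.7 z 76.5
tray [488.  23.] 1293 rect [503.9  31.5] 66.7 40.9 35.0 circ [507.2  28.3] 36.1 z 7.9
tray [256. 149.] 4597 rect [ 455.3 -269.2] 112.6 112.2 49.8 circ [ 455.  -268.6] 78.3 z 7.3
mat [431. 180.] 3806 rect [ 630.4 -117.3] 108.7 108.3 2.2 circ [ 631. -117.] 75.3 z 6.5
clock: 29.77
eef_pos: [587.2, -155.5, 228.8]
tcp_rot: [-3.141, -0.002, 2.439]
contact_force: [0.3, 0.9, -1.0]
opening: 1.001
grasp_force: 0.0
clock: 30.18
eef_pos: [629.9, -119.4, 229.2]
tcp_rot: [-3.14, -0.002, 2.44]
contact_force: [-0.4, 0.3, 0.2]
opening: 0.997
grasp_force: 0.0
tcp [ 629.9 -119.4  229.2] [-1.799e+02 -1.000e-01  1.398e+02] open 0.997
lid [ 25. 142.] 2440 rect [ 456.  -267.1] 56.7 55.6 -41.1 circ [ 456.2 -267.5] 38.5 z 76.7
lid [259. 180.] 2715 rect [ 632.6 -119.2] 58.9 58.6 67.6 circ [ 633.  -119.4] 30.1 z 76.7
tray [ 71. 128.] 4798 rect [ 456.1 -269.3] 114.0 112.8 49.6 circ [ 455.7 -268.9] 78.8 z 7.4
mat [260. 151.] 4870 rect [ 631.6 -116.8] 108.3 108.1 1.9 circ [ 631.4 -116.8] 74.8 z 6.7
tcp [ 629.6 -120.   229.6] [-1.799e+02 -1.000e-01  1.398e+02] open 0.997
lid [222. 217.] 519 rect [491.4  75.6] 86.2 42.5 -53.6 circ [490.7  75.5] 46.3 z 78.2
tray [157. 170.] 1317 rect [624.3 255.9] 114.7 113.0 89.8 circ [624.4 257.1] 59.0 z 9.2
tray [224. 220.] 940 rect [491.6  77.5] 130.9 93.9 -56.3 circ [490.6  76.7] 78.2 z 9.2
```

View pics/w8.png

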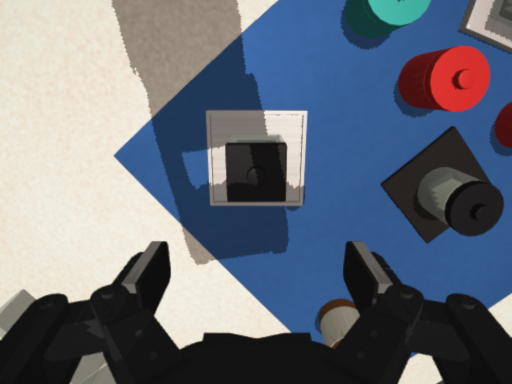

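View pics/w9.png

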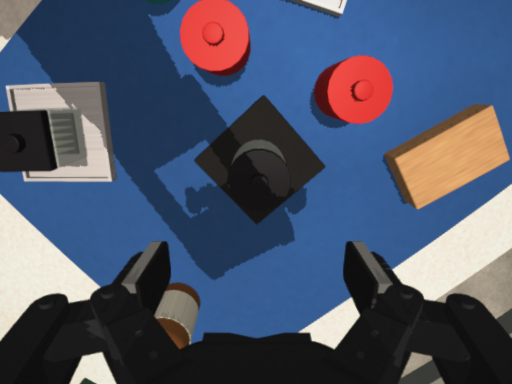

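In w8 the square dish is centred on its tray, with the lid at (256,172) and the tray at (256,158). In w9 the round dish is at (259,180) on the mat.

```bash
python3 -m inch '[[0,0,0,-0.07,0.085,0.4,0],[0,0,0,0,0,0.9,0],[0,0,0,0,0,1,0],[0,0,0,0,0,1,0],[0,0,0,0,0,1,0],[0,0,0,0,0,1,0],[0,0,0,0,0,0.7,0],[0,0,0,0,0,0.4,0]]' && python3 -m inch '[[0,0,0,0,0,0.2,0],[0,0,0,0,0,0,0],[0,0,0,0,0,0,0]]' && python3 -m inch '[[0,0,0,0,0,0,1],[0,0,0,0,0,0,1],[0,0,0,0,0,0,1],[0,0,0,0,0,0,1],[0,0,0,0,0,0,1],[0,0,0,0,0,0,1],[0,0,0,0,0,0,1],[0,0,0,0,0,0,1]]' 40 && python3 -m inch '[[0,0,0,0,0,0,1],[0,0,0,0,0,0,1]]' && python3 -m inch '[[0,0,0,0,0,-0.1,1],[0,0,0,0,0,-0.4,1],[0,0,0,0,0,-0.7,1],[0,0,0,0,0,-0.8,1],[0,0,0,0,0,-0.8,1],[0,0,0,0,0,-0.8,1],[0,0,0,0,0,-0.6,1],[0,0,0,0,0,-0.2,1]]'
```

```text
clock: 30.95
eef_pos: [631.1, -119.9, 67.6]
tcp_rot: [-3.14, -0.003, 2.438]
contact_force: [0.3, -0.9, 0.1]
opening: 1.0
grasp_force: 0.0
clock: 31.2
eef_pos: [633.6, -119.8, 66.2]
tcp_rot: [3.141, 0.001, 2.439]
contact_force: [0.0, 0.9, 1.0]
opening: 0.999
grasp_force: 0.0
clock: 31.87
eef_pos: [633.9, -119.7, 67.0]
tcp_rot: [3.141, 0.002, 2.439]
contact_force: [-2.0, -0.1, 4.9]
opening: 0.691
grasp_force: 42.7
clock: 32.03
eef_pos: [633.9, -119.7, 67.0]
tcp_rot: [3.141, 0.002, 2.439]
contact_force: [-0.6, 0.1, 6.0]
opening: 0.695
grasp_force: 42.7
clock: 32.7
eef_pos: [634.5, -119.7, 179.1]
tcp_rot: [3.14, 0.004, 2.439]
contact_force: [0.4, -0.6, -1.2]
opening: 0.691
grasp_force: 43.6
```

```bash
python3 -m inch '[[0,0,0,0.15,0.168,0,1],[0,0,0,0.3,0.336,0,1],[0,0,0,0.6,0.673,0,1],[0,0,0,0.6,0.673,0,1],[0,0,0,0.6,0.673,0,1],[0,0,0,0.6,0.673,0,1],[0,0,0,0.6,0.673,0,1],[0,0,0,0.6,0.673,0,1]]' && python3 -m inch '[[0,0,0,0.6,0.673,0,1],[0,0,0,0.6,0.673,0,1],[0,0,0,0.6,0.673,0,1],[0,0,0,0.6,0.673,0,1],[0,0,0,0.6,0.673,0,1],[0,0,0,0.6,0.673,0,1],[0,0,0,0.6,0.673,0,1],[0,0,0,0.6,0.673,0,1]]' && python3 -m inch '[[0,0,0,0.6,0.673,0,1],[0,0,0,0.3,0.336,0,1],[0,0,0,0.24,0.268,0,1],[0,0,0,0,0,0,1],[0,0,0,0,0,0,1]]'; python3 look.py wrist w10
```

```text
clock: 33.37
eef_pos: [627.9, 34.6, 173.9]
tcp_rot: [-3.14, -0.002, 2.439]
contact_force: [0.5, -0.4, -2.3]
opening: 0.69
grasp_force: 43.6
clock: 34.03
eef_pos: [623.1, 214.7, 173.8]
tcp_rot: [-3.139, -0.002, 2.439]
contact_force: [0.3, -0.5, -1.5]
opening: 0.688
grasp_force: 43.6
clock: 34.45
eef_pos: [623.1, 255.4, 174.9]
tcp_rot: [-3.14, -0.0, 2.44]
contact_force: [0.1, -0.2, -1.4]
opening: 0.69
grasp_force: 43.7
tcp [623.1 255.4 174.9] [-179.9   -0.   139.8] open 0.69
lid [  9. 214.] 1509 rect [503.2  86.1] 86.7 15.7 -56.0 circ [503.4  86.3] 43.6 z 76.7
tray [ 58. 176.] 4899 rect [491.3  77.4] 131.7 93.4 -56.1 circ [491.3  77.7] 79.2 z 7.6
tray [259. 156.] 5930 rect [613.7 265.7] 114.8 88.2 47.9 circ [623.8 256.5] 57.9 z 7.1
mat [ 22. 333.] 809 rect [ 587.3 -116.6] 108.2 20.6 -89.6 circ [ 585.9 -116.4] 54.5 z 6.7
```

```bash
python3 -m inch '[[0,0,0,-0.03,0.02,0.3,1],[0,0,0,0,0,0.6,1],[0,0,0,0,0,0.8,1],[0,0,0,0,0,0.8,1],[0,0,0,0,0,0.8,1],[0,0,0,0,0,0.5,1],[0,0,0,0,0,0.25,1],[0,0,0,0,0,0.07,1]]' && python3 -m inch '[[0,0,0,0,0,0,1],[0,0,0,0,0,0,1],[0,0,0,0,0,0,1]]'
```

```text
clock: 35.17
eef_pos: [624.0, 254.6, 71.2]
tcp_rot: [-3.14, -0.001, 2.438]
contact_force: [-0.2, -0.2, -1.6]
opening: 0.689
grasp_force: 43.7
clock: 35.42
eef_pos: [625.3, 255.8, 73.7]
tcp_rot: [3.14, 0.001, 2.439]
contact_force: [-0.0, 0.4, -2.5]
opening: 0.691
grasp_force: 43.7
```

```bash
python3 -m inch '[[0,0,0,-0.01,-0.02,0.07,1],[0,0,0,0,0,0.06,1],[0,0,0,0,0,0.05,1],[0,0,0,0,0,0.04,1],[0,0,0,0,0,0,1],[0,0,0,0,0,0,1]]' && python3 -m inch '[[0,0,0,0,0,0.03,1],[0,0,0,0,0,0,1],[0,0,0,0,0,0,1]]'
```

```text
clock: 35.92
eef_pos: [624.3, 255.0, 67.1]
tcp_rot: [-3.142, -0.0, 2.439]
contact_force: [-1.1, -0.5, 0.2]
opening: 0.692
grasp_force: 43.7
clock: 36.17
eef_pos: [624.4, 255.1, 67.1]
tcp_rot: [3.141, -0.0, 2.439]
contact_force: [-2.9, -0.8, 6.4]
opening: 0.692
grasp_force: 44.5
```

```bash
python3 -m inch '[[0,0,0,0,0,0,0.2],[0,0,0,0,0,0,0],[0,0,0,0,0,0,0],[0,0,0,0,0,0,0],[0,0,0,0,0,0,0],[0,0,0,0,0,-0.2,0],[0,0,0,0,0,-0.6,0],[0,0,0,0,0,-1,0]]' && python3 -m inch '[[0,0,0,0,0,-1,0],[0,0,0,0,0,-1,0],[0,0,0,0,0,-1,0],[0,0,0,0,0,-1,0],[0,0,0,0,0,-0.8,0],[0,0,0,0,0,0,0],[0,0,0,0,0,0,0]]'; python3 look.py wrist w11; python3 look.py top t4;python3 look.py side s4
```

```text
clock: 36.83
eef_pos: [622.7, 254.3, 109.5]
tcp_rot: [-3.138, -0.002, 2.439]
contact_force: [0.3, 0.3, -0.4]
opening: 1.003
grasp_force: 0.0
clock: 37.42
eef_pos: [625.0, 255.2, 233.0]
tcp_rot: [3.139, 0.001, 2.439]
contact_force: [0.1, -0.4, -0.3]
opening: 1.001
grasp_force: 0.0
tcp [625.  255.2 233. ] [1.799e+02 1.000e-01 1.397e+02] open 1.001
lid [ 36. 187.] 2895 rect [491.4  78.2] 86.3 43.4 -55.6 circ [491.6  78.3] 47.0 z 76.7
lid [255. 175.] 2594 rect [622.3 255.7] 57.8 57.7 -39.5 circ [623.  256.1] 29.7 z 76.8
tray [256. 151.] 3875 rect [623.8 256.6] 115.1 114.3 -86.7 circ [623.7 256.1] 58.2 z 7.3
tray [ 86. 163.] 3531 rect [491.1  77.6] 131.0 94.2 -56.3 circ [491.4  78.6] 78.9 z 7.7
tcp [624.2 254.9 231.5] [180.    0.  139.7] open 1.0
lid [222. 217.] 518 rect [491.5  76.6] 87.7 43.9 -54.9 circ [491.8  76.7] 47.2 z 78.1
tray [163. 172.] 628 rect [622.1 241.3] 115.6 86.0 -8.7 circ [624.5 255.5] 58.0 z 9.6
tray [224. 220.] 948 rect [491.6  77.5] 131.2 94.1 -56.6 circ [491.8  77.4] 79.0 z 9.3
tray [355. 232.] 991 rect [ 455.  -268.7] 113.9 113.4 -40.1 circ [ 455.4 -267.9] 78.1 z 9.1
mat [296. 166.] 1398 rect [ 632.1 -116.4] 106.0 105.6 -88.3 circ [ 631.2 -116.8] 72.9 z 8.3
tcp [623.8 254.8 230.5] [-179.9   -0.   139.7] open 0.999
lid [189. 286.] 695 rect [ 455.4 -272.2] 58.5 55.9 -39.9 circ [ 456.  -272.3] 37.5 z 77.6
tray [257. 135.] 549 rect [623.9 248.1] 111.3 107.1 -3.2 circ [627.7 253.7] 60.2 z 9.2
tray [209. 184.] 633 rect [492.9  74.6] 133.2 94.0 -56.5 circ [492.3  75.8] 77.8 z 9.2
tray [192. 313.] 1546 rect [ 455.6 -270.6] 114.1 114.0 49.8 circ [ 455.4 -271. ] 78.4 z 8.8
mat [273. 240.] 1730 rect [ 632.5 -119.5] 111.1 106.9 -88.6 circ [ 632.3 -119.5] 73.6 z 7.5
```

View pics/w11.png

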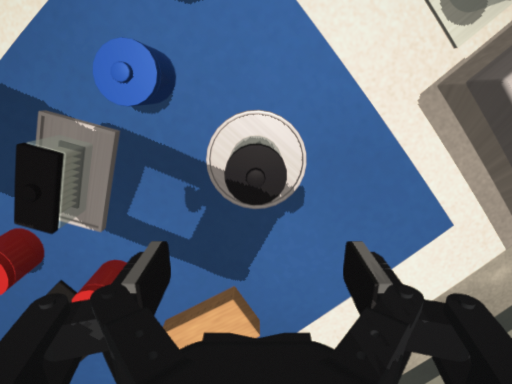

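View pics/s4.png

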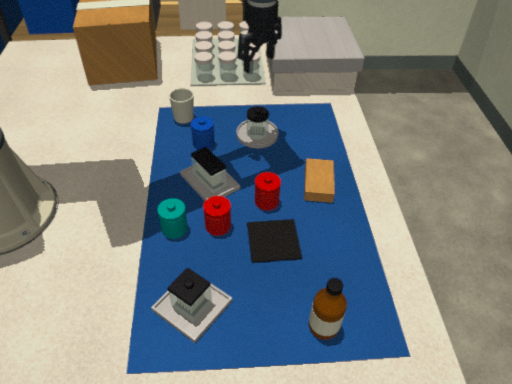

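All three dishes stand upright on their own trays, within about 1 mm of centre and 1° of alignment. The bystanders and look-alikes haven't moved.

```bash
python3 -c "
from rig import r
print(r.sign_off())"
```

```text
the job is handed in; nothing more can be done
None
```

Job handed in: the round, square and oblong dishes each stand upright on their own tray, centred to about 1 mm and turned in line to about 1°, with the bottle, beaker, slide box and look-alikes left where they were.

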